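Seat the ring-setting jig on its dowel and latch it

TASK

Fit the ring-setting jig onto the dark base: with its hole over the slotted end of the base and its wooden block towards the plain end, gently slide it along the slot until its hole drops over the brass dowel and the plate lies flat and square on the base. Then swing the brass latch right across the plate by its red knob and let go. Do not force the jig, the base or the latch, and leave everything else on the bench alone.

Things in the scene. Friction and masses are not known exactly. Their poses are not given: they have to be found in the camera images.
- mount: Fixed rectangular base, dark steel top on dark wood, 160 (x) x 130 (y) x 20 mm high, screwed to the bench. Origin at the centre of its underside; z up. Its x axis runs along the slot; the slotted end is the +x end.
- slot_end (a point): Outer (+x) end of the 44 mm long black slot in the base's top face, 42 mm towards base +x from its centre; axes as the base. A fixed brass dowel, 8 mm diameter, tip chamfered 0.4 mm, stands 7 mm above the top face on the slot's centre line, but anywhere from 7 to 37 mm towards base -x of this point: its place is not measured and must be seen or felt.
- latch (a joint): Turn of the brass latch about its upright pivot, rad. 0 = bar along base +x, beside the plate; it starts open, between -0.5 (turned outwards) and 0.05; grows as the bar swings clockwise seen from above; 1.57 = along base -y, across the plate; stops at -0.6, 1.65. About 1 N at the knob, stays where left. Bar 12 mm wide, 7 thick, its end 57 mm from the pivot, underside 10.5 mm above the base's top: clears the plate by 2.5 mm only if the plate is fully down.
- latch_knob (a point): Centre (half-way up) of the upright red knob on the latch bar, 12 mm diameter, 26 mm tall (13 mm above and below this point, the bar under it), 48 mm from the latch's pivot. The pivot stands 32 mm towards +x and 50 mm towards +y from the base's centre.
- jig: Loose ring-setting jig, about 0.2 kg. Aluminium plate 120 (x) x 56 (y) x 8 mm thick with a through hole of 10 mm diameter in its +x half and a blue stripe at its -x end. Origin at the centre of the plate's underside, z up. The hole lies 24 mm towards +x from the origin.
- jig_block (a point): Centre (half-way up) of the wooden grip block on the jig: 30 (x) x 24 (y) x 40 mm high, standing on the plate, 22 mm towards -x from the jig's origin, this point 28 mm above the underside. A small ring stands out 14 mm above the block's top. Take the block across its 24 mm width. Axes as the jig.
- jig_hole (a point): Centre of the jig's hole at the underside of the plate, 24 mm towards +x from the jig's origin, 46 mm along x from the block's centre. Axes as the jig.
- oil: Bystander: white oil bottle, 48 mm diameter, 115 mm tall. Origin at the centre of its underside.
- jar: Bystander: amber jar, 54 mm diameter, 60 mm tall. Origin at the centre of its underside.
- burs_a: Bystander: round wooden bur stand, 64 mm diameter, about 70 mm tall with its burs. Origin at the centre of its underside.
- burs_b: Bystander: second wooden bur stand, same size. Origin at the centre of its underside.
- screwdriver: Bystander: screwdriver 140 mm long lying along its x axis. Origin at the centre of its underside.
- brush: Bystander: brush 150 mm long lying along its x axis. Origin at the centre of its underside.
- mandrel_stub: Bystander: short upright steel ring mandrel, 44 mm foot, 85 mm tall. Origin at the centre of its underside.
There are look-alikes about, which are no part of the job. What is shaped like the jig but green or orange is not meant.

How it is judged:
On the way, in this order (a step that is already met when the one before it is completed fails the run):
1. the jig lies flat and square on the base with its hole over the dowel, the latch still open (z of jig_hole in the frame of slot_end between -0.002 and 0.002 m and x of jig_hole in the frame of slot_end between -0.0385 and -0.0055 m and y of jig_hole in the frame of slot_end between -0.005 and 0.005 m and angle between jig's own z axis and vertical below 0.04 rad and angle between the x axis of jig and the x axis of mount, either way round below 0.17 rad and x of jig_block in the frame of mount below 0 m and value of joint latch below 0.6 rad), for 0.2 s.
2. the latch is swung across the seated jig (z of jig_hole in the frame of slot_end between -0.002 and 0.002 m and x of jig_hole in the frame of slot_end between -0.0385 and -0.0055 m and y of jig_hole in the frame of slot_end between -0.005 and 0.005 m and angle between jig's own z axis and vertical below 0.04 rad and angle between the x axis of jig and the x axis of mount, either way round below 0.17 rad and x of jig_block in the frame of mount below 0 m and value of joint latch above 1.3 rad), for 0.2 s.
At the end, for the whole second after the job is handed in: Jig flat on the base (within 2 mm, tilt under 0.04 rad), its hole over the dowel (within 5 mm of the slot line, 5.5 to 38.5 mm inside its end), square within 0.17 rad, block at the slotless end; latch beyond 1.3 rad; all at rest (all of step 2 and linear speed of jig below 0.01 m/s and velocity of joint latch below 0.05 rad/s); the robot touches nothing.
It fails at once if the jig is pressed on the base, dowel or latch with more than 60 N (contact force between jig and mount above 60 N).
It fails at once if the fingers push on the base, dowel or latch with more than 60 N (contact force between the fingers and mount above 60 N).
It fails at once if a bystander is moved more than 20 mm (distance of any of oil, jar, burs_a, burs_b, screwdriver, brush, mandrel_stub from where it was at the start of the episode above 0.02 m).
It also fails if it takes over 72 s, if anything falls off the work surface, if the arm or the gripper's body presses on something with over 40 N, if the wrist force passes 120 N, or if a joint passes its speed limit or range.

ROBOT

A 6-joint arm with a two-finger parallel gripper is mounted at the origin on the work surface. World frame = base frame: x ahead of the robot, y to its left, z up, the work surface at z = 0. Lengths are in m, angles in rad, forces in N, time in s.
With the tool pointing down it reaches from about 0.3 to 0.875 m from the base axis. Payload 6.4 kg.
Tool frame: the origin (TCP) lies where the fingers leave the gripper's body, on its centre line; the fingertips stand 73 mm ahead of it and the grasp point (between the pads) lies 54 mm ahead of it; z points along the fingers, y is the line along which they close (so a half turn about z gives the same grasp; the last joint's range is limited). The gripper opens to 85 mm and grips with 20 to 120 N. Pads are 22 mm wide; open, the fingers measure 114 mm over their backs; the gripper's body (76 mm by 85 mm) begins 54 mm behind the grasp point. The pads swing forward as they close: fully open they stand 13 mm farther back than shut.
Start: joints at [1.083, 0.181, 1.607, -0, 1.354, -0.206], TCP at [0.16, 0.552, 0.304] pointing down, gripper open.
Joint ranges: [-2.99, 2.99], [-0.89, 2.07], [0.3, 2.58], [-1.14, 4.28], [0, 2.63], [-3.12, 3.12]. Speed limits (rad/s): [2.57, 2.57, 3.01, 3.14, 3.14, 3.14].

INTERFACE

Orientations are given as a unit quaternion [w, x, y, z].
In Python, from bench import ctrl gives the robot as it stands.
- The arm moves only by the tool carry_out, never from a script. Its argument "steps" is one flat list of numbers, 7 for each row, row after row: the shift along the tool's x, y, z in m, then the turn, a rotation vector about the tool's x, y, z in rad, then the opening, from 0 (shut) to 1 (fully open). In form: [dx, dy, dz, wx, wy, wz, claw, dx, dy, dz, wx, wy, wz, claw, ...]. A call has 1 to 20 rows; each row is the pose to reach, as a shift and turn from the pose commanded when the call began, along the tool's axes at that moment; what a row does not reach only later rows make up. A row lasts 1/10 s, in which the tool goes at most 50 mm and 8.59 degrees, less where a joint would pass 70% of its speed; a pose out of reach is approached as far as the arm can. A call with a gripper value outside its range is refused whole. The fingers move at their own pace and stop on an object; the grip force is fixed at half the most. Time passes only in rows, so rows that repeat a pose let the fingers close. It gives the time, the measured TCP pose, the force, the opening and the grip force at its end, in the units of the state.
- ctrl.get_obs(): the state, without advancing time (a new reading comes with each control period).
- ctrl.camera(name): name is "scene" or "side" or "wrist"; returns the picture (480x640x3 uint8, red, green, blue); there is no depth.
- ctrl.camera_params(name): a dict with "vertical_fov" (degrees; the focal length in pixels is half the picture's height over the tangent of half this angle, whatever the lens; pixels are square), "cx", "cy" (the principal point, pixels), "k1" (the pictures are not rectified: a ray, as slopes to the right and down, at radius r is drawn at 1 + k1 r^2 times it, then the intrinsics apply), "cam_to_world" (4x4, takes a point from camera to world coordinates); the wrist camera has in their place "hand_eye" (4x4, takes a point from camera to tool coordinates, whose origin is the TCP and whose axes are the flange's). Camera axes: x right, y down, z forward; pixel columns grow to the right and rows downward; lengths in m; the calibration is good to about 2 mm. A picture is of the moment at which its call begins: read the wrist's pose just before it. camera_params takes no time and is no camera call.
- ctrl.hand_in(): hands the job in; it is judged then, once.
The state is a dict: "time_s": time; "q": joint angles; "dq": joint speeds; "joint_efforts": joint torques, N m; "eef_pos": TCP position; "eef_rot": TCP orientation; "wrist_force": force on the tool from outside, world axes, zero at the start; "torque": the same for the moment, N m; "opening": opening from 0.0 (shut) to 1.0 (fully open); "grasp_force": force on a finger pad.
Only numpy, scipy, OpenCV 4.12 (cv2) and the standard library are available. Lean on these libraries where they do the work, as an engineer would, in place of code of your own. Each camera call takes 0.05 s, during which the arm holds its last target. There are 200 camera calls.

## Working session

There is one attempt and no reset: what is moved stays moved. The work goes in short steps, Python scripts to look and compute and a tool call to move; the robot and the scene stay as the last step left them, time stands still between calls to the robot, and variables do not carry over. Pictures are saved under pics/ and viewed, at most 10 in all, crops included, and the job is handed in when it is done.

Besides the shell and the picture viewer there is one more tool, called after ">>>" in YAML: its name, and indented under it one key for each argument. carry_out: Moves the arm, as the interface text tells. Its arguments: {"type":"object","properties":{"steps":{"type":"array"}},"required":["steps"]}

```bash
mkdir -p pics; cat > h.py <<'E'
import numpy as np, cv2
from scipy.spatial.transform import Rotation as R
from bench import ctrl
def snap(name,fn):
    im=ctrl.camera(name); cv2.imwrite('pics/'+fn,im[:,:,::-1]); return im
def tool(o):
    T=np.eye(4); q=o['eef_rot']; T[:3,:3]=R.from_quat([q[1],q[2],q[3],q[0]]).as_matrix(); T[:3,3]=o['eef_pos']; return T
def cam(name,o=None):
    p=ctrl.camera_params(name); f=240/np.tan(np.radians(p['vertical_fov'])/2)
    T=np.array(p['cam_to_world']) if name!='wrist' else tool(o)@np.array(p['hand_eye'])
    return dict(K=np.array([[f,0,p['cx']],[0,f,p['cy']],[0,0,1]]),D=np.array([p['k1'],0,0,0,0.]),T=T)
def unproj(c,uv,z):
    n=cv2.undistortPoints(np.array(uv,float).reshape(-1,1,2),c['K'],c['D'],None).reshape(-1,2)
    d=np.c_[n,np.ones(len(n))]@c['T'][:3,:3].T; o=c['T'][:3,3]
    return o+d*((np.array(z)-o[2])/d[:,2])[:,None]
def proj(c,P):
    W=np.linalg.inv(c['T']); return cv2.projectPoints(np.array(P,float).reshape(-1,3),cv2.Rodrigues(W[:3,:3])[0],W[:3,3],c['K'],c['D'])[0].reshape(-1,2)
E
python3 - <<'E'
from h import *
o=ctrl.get_obs(); print(o)
for n in('scene','side','wrist'):
    snap(n,n+'0.png'); c=cam(n,o); print(n,c['K'][0,0],c['D'][0],c['T'].round(3).tolist())
E
```

```text
{'time_s': 0.0, 'q': array([ 1.08271788e+00,  1.81520645e-01,  1.60803268e+00,  8.16502308e-06,
        1.35382553e+00, -2.06287305e-01]), 'dq': array([-0.00153205, -0.00026123, -0.00287444,  0.00035956, -0.00161892,
        0.00132884]), 'joint_efforts': array([ 1.69606938e-03, -4.44873977e+01, -3.51338375e+01, -1.57006825e-04,
        9.23768501e-03, -1.35788221e-05]), 'eef_pos': array([0.15965558, 0.55192818, 0.3029836 ]), 'eef_rot': array([-3.07626160e-04,  1.40430686e-01,  9.90090109e-01, -8.38458565e-04]), 'wrist_force': array([-0.25033483,  0.02951323, -0.42146572]), 'torque': array([-0.01322747,  0.00889238,  0.00773755]), 'grasp_force': 0.0, 'opening': 0.9978070249774788}
scene 561.5982468887737 -0.05451670875022198 [[-0.878, 0.348, -0.328, 0.97], [0.478, 0.664, -0.575, 0.673], [0.017, -0.662, -0.749, 0.977], [0.0, 0.0, 0.0, 1.0]]
side 454.5964025780041 -0.09995807560183861 [[0.89, -0.296, 0.348, 0.206], [-0.456, -0.581, 0.674, -0.647], [0.003, -0.759, -0.652, 0.697], [0.0, 0.0, 0.0, 1.0]]
wrist 359.20115095359216 -0.025474562321951465 [[0.278, 0.927, 0.253, 0.097], [0.961, -0.267, -0.075, 0.571], [-0.002, 0.264, -0.964, 0.373], [0.0, 0.0, 0.0, 1.0]]
```

View pics/scene0.png

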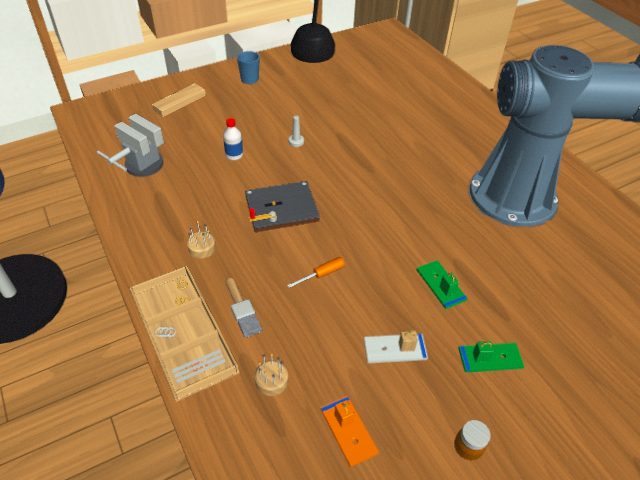

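View pics/wrist0.png

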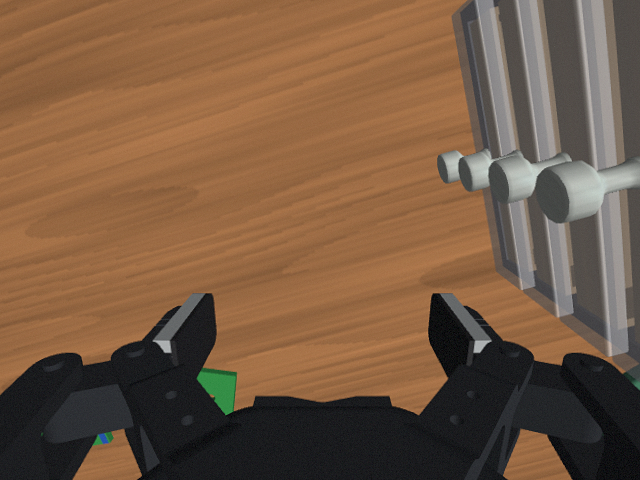

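The scene picture shows the base at (283,205), with the latch and red knob at about (252,215). The silver jig is at (395,348), its block at (409,341) and its hole at about (384,348). I'll enlarge both areas.

```bash
python3 - <<'E'
from h import *
a=cv2.imread('pics/scene0.png')
b=cv2.imread('pics/side0.png')
A=cv2.resize(a[172:242,235:335],None,fx=4,fy=4,interpolation=cv2.INTER_CUBIC)
B=cv2.resize(a[315:385,350:450],None,fx=4,fy=4,interpolation=cv2.INTER_CUBIC)
cv2.imwrite('pics/c1.png',np.hstack([A,B]))
E
```

```text
(no output)
```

View pics/c1.png

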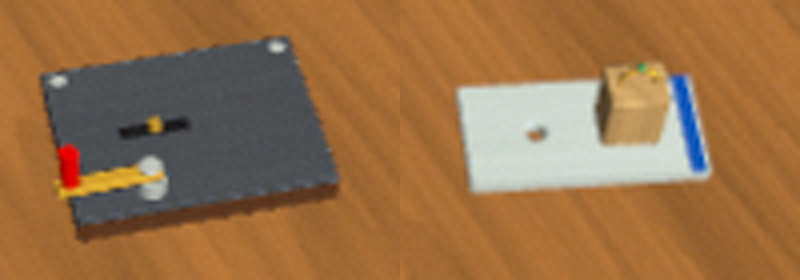

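View pics/side0.png

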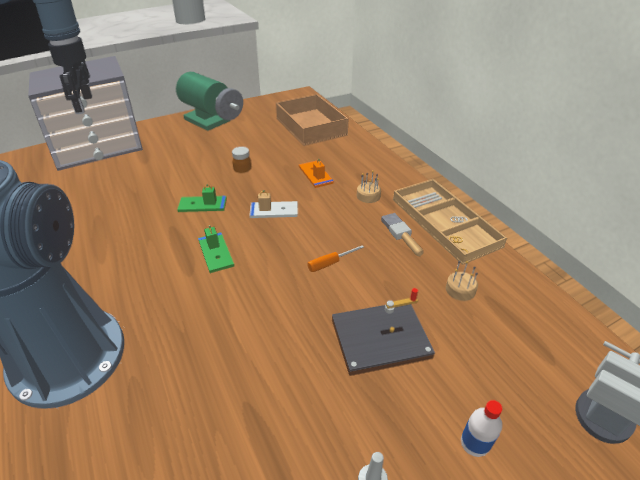

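```bash
cat >> h.py <<'E'
def rect(P,L):  # fit pose of rectangle: P corners world, L local corners
    P=P[:,:2]; L=np.array(L,float); a=P-P.mean(0); b=L-L.mean(0)
    th=np.arctan2((b[:,0]*a[:,1]-b[:,1]*a[:,0]).sum(),(a*b).sum())
    M=np.array([[np.cos(th),-np.sin(th)],[np.sin(th),np.cos(th)]])
    t=P.mean(0)-M@L.mean(0); return t,th,M,P-(L@M.T+t)
E
python3 - <<'E'
from h import *
c=cam('scene')
f=lambda p,x,y:(np.array(p,float)+.5)/4-.5+[x,y]
b=unproj(c,f([(42,77),(290,38),(338,186),(80,228)],235,172),[.02]*4)
t,th,M,r=rect(b,[(80,-65),(-80,-65),(-80,65),(80,65)]@np.eye(2)*1e-3)
print('base',t,th,(r*1e3).round(1).tolist())
s=unproj(c,f([(120,132),(188,124),(157,129)],235,172),[.02]*3); print('slot local',((s[:,:2]-t)@M*1e3).round(1).tolist())
s=unproj(c,f([(152,162),(70,150)],235,172),[.0375+.003,.06]); print('pivot,knobtop local',((s[:,:2]-t)@M*1e3).round(1).tolist())
j=unproj(c,f([(57,88),(290,76),(310,168),(72,181)],350,315),[.008]*4)
t2,th2,M2,r=rect(j,[(60,-28),(-60,-28),(-60,28),(60,28)]@np.eye(2)*1e-3)
print('jig',t2,th2,(r*1e3).round(1).tolist())
s=unproj(c,f([(136,130)],350,315),[.008]); print('hole local',((s[:,:2]-t2)@M2*1e3).round(1).tolist())
E=lambda t,M,L,z:np.c_[(np.array(L)*1e-3)@M.T+t,np.full(len(L),z)]
cs=cam('side')
print('side pred base',proj(cs,E(t,M,[(80,-65),(-80,-65),(-80,65),(80,65)],.02)).round(1).tolist())
print('side pred jig',proj(cs,E(t2,M2,[(60,-28),(-60,-28),(-60,28),(60,28)],.008)).round(1).tolist())
print('block',E(t2,M2,[(-22,0)],.028))
E
```

```text
base [ 0.55040532 -0.22540317] -0.25827826600153914 [[-1.0, -1.2], [-0.8, -2.6], [2.9, 1.4], [-1.1, 2.4]]
slot local [[40.8, -7.2], [-1.0, -4.9], [18.3, -4.7]]
pivot,knobtop local [[30.0, 43.0], [77.5, 42.2]]
jig [0.52573413 0.23557255] -0.43017562756198685 [[0.6, 0.9], [0.4, 1.0], [-0.1, -1.1], [-0.8, -0.8]]
hole local [[23.7, -0.0]]
side pred base [[434.0, 351.1], [348.4, 367.9], [331.1, 312.1], [408.8, 298.8]]
side pred jig [[297.1, 214.6], [249.1, 215.8], [250.7, 202.7], [297.0, 201.5]]
block [[0.5057385  0.24474722 0.028     ]]
```

>>> carry_out:
  steps: [-0.15,-0.07,0.02,0,0,0.05,1,-0.44,-0.2,0.05,0,0,0.148,1,-0.44,-0.2,0.05,0,0,0.148,1,-0.44,-0.2,0.05,0,0,0.148,1,-0.44,-0.2,0.05,0,0,0.148,1,-0.44,-0.2,0.05,0,0,0.148,1,-0.44,-0.2,0.05,0,0,0.148,1,-0.44,-0.2,0.05,0,0,0.148,1,-0.44,-0.2,0.05,0,0,0.148,1,-0.44,-0.2,0.05,0,0,0.148,1,-0.44,-0.2,0.05,0,0,0.148,1,-0.44,-0.2,0.05,0,0,0.148,1,-0.44,-0.2,0.05,0,0,0.148,1,-0.44,-0.2,0.05,0,0,0.148,1,-0.44,-0.2,0.05,0,0,0.148,1]

```text
time_s: 1.65
eef_pos: [0.5261, 0.2389, 0.2542]
eef_rot: [0.0, 0.212, 0.977, 0.0]
wrist_force: [0.3, 0.5, -0.5]
opening: 1.004
grasp_force: 0.0
```

```bash
python3 - <<'E'
from h import *
o=ctrl.get_obs(); T=tool(o); print(o['time_s'],T[:3,3],np.arctan2(T[1,0],T[0,0]),T.round(4).tolist())
np.save('o1.npy',T); snap('wrist','w1.png')
im=cv2.imread('pics/w1.png'); cv2.imwrite('pics/w1c.png',cv2.resize(im[90:370,160:480],None,fx=2,fy=2,interpolation=cv2.INTER_CUBIC))
tg=np.array([.55,-.225,.29]); print('shift',T[:3,:3].T@(tg-T[:3,3]))
E
```

```text
1.65 [0.5261497  0.23891022 0.25415454] 2.7136337249447258 [[-0.9098, 0.415, 0.0003, 0.5261], [0.415, 0.9098, 0.0001, 0.2389], [-0.0002, 0.0002, -1.0, 0.2542], [0.0, 0.0, 0.0, 1.0]]
shift [-0.21423563 -0.4121659  -0.03589969]
```

View pics/w1c.png

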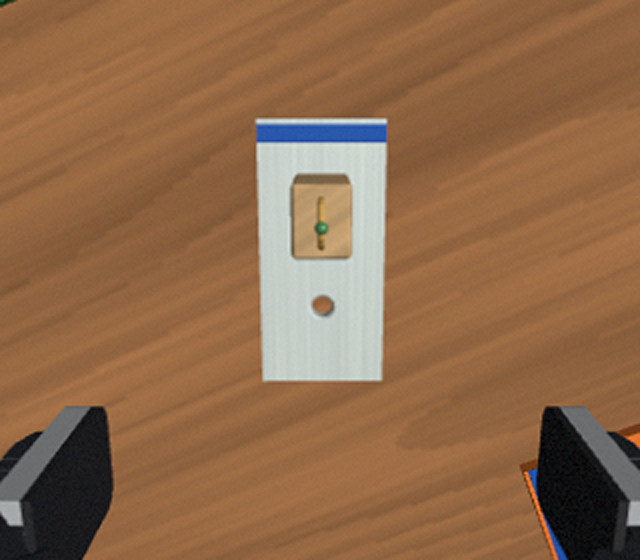

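The jig's plate corners in the crop are (257,119), (386,119), (382,381) and (263,381), and the hole is at (322,305). I'll look at the base next.

```bash
python3 - <<'E'
from h import *
p=ctrl.camera_params('wrist'); T=np.load('o1.npy'); c=cam('scene')
f=240/np.tan(np.radians(p['vertical_fov'])/2)
c=dict(K=np.array([[f,0,p['cx']],[0,f,p['cy']],[0,0,1]]),D=np.array([p['k1'],0,0,0,0.]),T=T@np.array(p['hand_eye']))
g=lambda q:(np.array(q,float)+.5)/2-.5+[160,90]
j=unproj(c,g([(257,119),(386,119),(382,381),(263,381)]),[.008]*4)
t,th,M,r=rect(j,np.array([(-60,-28),(-60,28),(60,28),(60,-28)])*1e-3)
print('jig',t,th,(r*1e3).round(1).tolist())
s=unproj(c,g([(322,305)]),[.008]); print('hole',((s[:,:2]-t)@M*1e3).round(1))
s=unproj(c,g([(294,184),(351,184),(351,258),(293,258)]),[.048]*4); print('blocktop',((s[:,:2]-t)@M*1e3).round(1).tolist())
print('block',M@[-.022,0]+t)
E
```

```text
jig [0.52798747 0.23733897] -0.42525932721962145 [[0.0, 0.4], [-0.2, -0.4], [0.1, 0.0], [-0.0, -0.0]]
hole [[22.7 -0.1]]
blocktop [[-36.9, -10.5], [-36.9, 11.3], [-7.9, 11.5], [-8.0, -11.2]]
block [0.50794697 0.24641522]
```

>>> carry_out:
  steps: [-0.02,-0.04,-0.03,0,0,-0.05,1,-0.214,-0.412,-0.036,0,0,-0.17,1,-0.214,-0.412,-0.036,0,0,-0.17,1,-0.214,-0.412,-0.036,0,0,-0.17,1,-0.214,-0.412,-0.036,0,0,-0.17,1,-0.214,-0.412,-0.036,0,0,-0.17,1,-0.214,-0.412,-0.036,0,0,-0.17,1,-0.214,-0.412,-0.036,0,0,-0.17,1,-0.214,-0.412,-0.036,0,0,-0.17,1,-0.214,-0.412,-0.036,0,0,-0.17,1,-0.214,-0.412,-0.036,0,0,-0.17,1,-0.214,-0.412,-0.036,0,0,-0.17,1,-0.214,-0.412,-0.036,0,0,-0.17,1,-0.214,-0.412,-0.036,0,0,-0.17,1,-0.214,-0.412,-0.036,0,0,-0.17,1,-0.214,-0.412,-0.036,0,0,-0.17,1]

```text
time_s: 3.3
eef_pos: [0.5499, -0.225, 0.2901]
eef_rot: [0.0, 0.129, 0.992, -0.0]
wrist_force: [0.3, 0.5, -0.0]
opening: 0.999
grasp_force: 0.0
```

```bash
python3 - <<'E'
from h import *
o=ctrl.get_obs(); T=tool(o); print(o['time_s'],T[:3,3],np.arctan2(T[1,0],T[0,0]))
np.save('o2.npy',T); snap('wrist','w2.png')
im=cv2.imread('pics/w2.png'); cv2.imwrite('pics/w2c.png',cv2.resize(im[90:370,160:480],None,fx=2,fy=2,interpolation=cv2.INTER_CUBIC))
E
```

```text
3.3 [ 0.54994028 -0.22499411  0.290056  ] 2.8830610509128682
```

View pics/w2c.png

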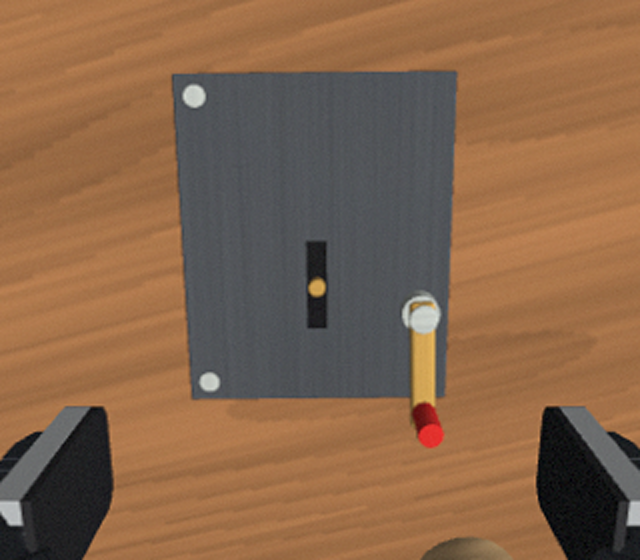

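The base corners in the crop are (173,74), (457,71), (445,397) and (192,398). The slot runs from (316,241) to (316,328), the dowel tip is at (317,288) and the knob top at (430,435), with the latch open.

```bash
python3 - <<'E'
from h import *
p=ctrl.camera_params('wrist'); f=240/np.tan(np.radians(p['vertical_fov'])/2); T=np.load('o2.npy')
c=dict(K=np.array([[f,0,p['cx']],[0,f,p['cy']],[0,0,1]]),D=np.array([p['k1'],0,0,0,0.]),T=T@np.array(p['hand_eye']))
g=lambda q:(np.array(q,float)+.5)/2-.5+[160,90]
j=unproj(c,g([(173,74),(457,71),(445,397),(192,398)]),[.02]*4)
t,th,M,r=rect(j,np.array([(-80,-65),(-80,65),(80,65),(80,-65)])*1e-3)
print('base',t,th,(r*1e3).round(1).tolist())
s=unproj(c,g([(316.5,241),(316.5,328),(317,288),(430,435),(423,316)]),[.02,.02,.027,.0635,.042]); L=(s[:,:2]-t)@M*1e3; print('slot,dowel,knob,pivot',L.round(1).tolist()); print(s.round(4).tolist())
T0=tool(ctrl.get_obs())
tg=np.array([.508,.2463,.20]); print('to jig shift',T0[:3,:3].T@(tg-T0[:3,3]), 'wz',2.8831-(np.pi-.4253))
E
```

```text
base [ 0.55073104 -0.22885226] -0.2505287629900848 [[0.8, 0.4], [0.3, -0.7], [-0.4, -0.2], [-0.7, 0.6]]
slot,dowel,knob,pivot [[-1.8, -0.1], [42.1, -0.6], [19.8, -0.0], [79.3, 50.9], [29.6, 49.1]]
[[0.549, -0.2285, 0.02], [0.5914, -0.2399, 0.02], [0.5699, -0.2338, 0.027], [0.6402, -0.1992, 0.0635], [0.5915, -0.1887, 0.042]]
to jig shift [0.16125194 0.44507332 0.08998785] wz 0.1668073464102071
```

>>> carry_out:
  steps: [0.02,0.04,0.02,0,0,0.05,1,0.161,0.445,0.09,0,0,0.167,1,0.161,0.445,0.09,0,0,0.167,1,0.161,0.445,0.09,0,0,0.167,1,0.161,0.445,0.09,0,0,0.167,1,0.161,0.445,0.09,0,0,0.167,1,0.161,0.445,0.09,0,0,0.167,1,0.161,0.445,0.09,0,0,0.167,1,0.161,0.445,0.09,0,0,0.167,1,0.161,0.445,0.09,0,0,0.167,1,0.161,0.445,0.09,0,0,0.167,1,0.161,0.445,0.09,0,0,0.167,1,0.161,0.445,0.09,0,0,0.167,1,0.161,0.445,0.09,0,0,0.167,1,0.161,0.445,0.09,0,0,0.167,1,0.161,0.445,0.09,0,0,0.167,1]

```text
time_s: 4.95
eef_pos: [0.5088, 0.2448, 0.2001]
eef_rot: [0.0, 0.212, 0.977, 0.0]
wrist_force: [-0.3, 0.8, -0.2]
opening: 0.996
grasp_force: 0.0
```

```bash
python3 - <<'E'
from h import *
T0=tool(ctrl.get_obs())
tg=np.array([.508,.2463,.088]); print('shift',T0[:3,3],T0[:3,:3].T@(tg-T0[:3,3]),np.arctan2(T0[1,0],T0[0,0])-(np.pi-.4253))
E
```

```text
shift [0.508819   0.24481721 0.20009666] [0.00139343 0.00099172 0.11209641] -0.002867230734377113
```

>>> carry_out:
  steps: [0.001,0.001,0.04,0,0,0,1,0.001,0.001,0.08,0,0,0,0.8,0.001,0.001,0.1,0,0,0,0.6,0.001,0.001,0.112,0,0,0,0.5,0.001,0.001,0.112,0,0,0,0.45,0.001,0.001,0.112,0,0,0,0.35,0.001,0.001,0.112,0,0,0,0.2,0.001,0.001,0.112,0,0,0,0,0.001,0.001,0.112,0,0,0,0,0.001,0.001,0.112,0,0,0,0,0.001,0.001,0.112,0,0,0,0,0.001,0.001,0.112,0,0,0,0]

```text
time_s: 6.15
eef_pos: [0.5092, 0.2472, 0.0895]
eef_rot: [0.001, 0.212, 0.977, 0.001]
wrist_force: [0.9, 0.0, 6.3]
opening: 0.273
grasp_force: 60.4
```

```bash
python3 - <<'E'
from h import *
o=ctrl.get_obs(); T=tool(o); np.save('grasp.npy',T); print(T[:3,3],np.arctan2(T[1,0],T[0,0])-np.pi,o['opening'],o['grasp_force'],o['wrist_force'])
E
```

```text
[0.50919395 0.24722564 0.0895212 ] -0.4266501250709043 0.27311498996481703 60.36176919937134 [0.92266946 0.01544642 6.29324835]
```

```bash
cat > go.py <<'E'
import sys
from h import *
bt=np.array([.55073,-.22885]); th=-.2505; M=np.array([[np.cos(th),-np.sin(th)],[np.sin(th),np.cos(th)]])
def go(lx,ly,z,yaw=np.pi+th):
    o=ctrl.get_obs(); T=tool(o); y=np.arctan2(T[1,0],T[0,0])
    tg=np.r_[M@[lx/1e3,ly/1e3]+bt,z]
    print(o['time_s'],'local now',(M.T@(T[:2,3]-bt)*1e3).round(2),T[2,3].round(4),'tilt',T[:3,2].round(4),'shift',(T[:3,:3].T@(tg-T[:3,3])).round(4),'wz',round((y-yaw+np.pi)%(2*np.pi)-np.pi,4),'F',o['wrist_force'].round(1),'op',round(o['opening'],3),round(o['grasp_force'],1))
if __name__=='__main__': go(*map(float,sys.argv[1:]))
E
python3 go.py -13 -0.2 0.2
```

```text
6.15 local now [-158.25  450.92] 0.0895 tilt [ 3.e-03  6.e-04 -1.e+00] shift [-0.2223 -0.4185 -0.1107] wz -0.1762 F [0.9 0.  6.3] op 0.273 60.4
```

>>> carry_out:
  steps: [0,0,-0.02,0,0,0,0,0,0,-0.06,0,0,0,0,0,0,-0.11,0,0,0,0,-0.02,-0.04,-0.11,0,0,-0.05,0,-0.04,-0.08,-0.11,0,0,-0.08,0,-0.06,-0.12,-0.11,0,0,-0.12,0,-0.085,-0.16,-0.11,0,0,-0.176,0,-0.106,-0.2,-0.11,0,0,-0.176,0,-0.13,-0.24,-0.11,0,0,-0.176,0,-0.15,-0.28,-0.11,0,0,-0.176,0,-0.17,-0.32,-0.11,0,0,-0.176,0,-0.191,-0.36,-0.11,0,0,-0.176,0,-0.21,-0.395,-0.11,0,0,-0.176,0,-0.22,-0.415,-0.11,0,0,-0.176,0,-0.222,-0.418,-0.11,0,0,-0.176,0,-0.222,-0.418,-0.11,0,0,-0.176,0,-0.222,-0.418,-0.11,0,0,-0.176,0]

```text
time_s: 7.85
eef_pos: [0.5367, -0.2242, 0.1975]
eef_rot: [-0.001, 0.125, 0.992, 0.001]
wrist_force: [-0.3, 0.4, -2.6]
opening: 0.267
grasp_force: 59.6
```

```bash
python3 - <<'E'
from h import *
import go
go.go(-13,-.2,.130)
snap('wrist','w3.png')
E
```

```text
7.85 local now [-14.7    1.06] 0.1975 tilt [-9.0e-04  1.1e-03 -1.0e+00] shift [-0.0018 -0.0013  0.0675] wz 0.0004 F [-0.3  0.4 -2.6] op 0.267 59.6
```

View pics/w3.png

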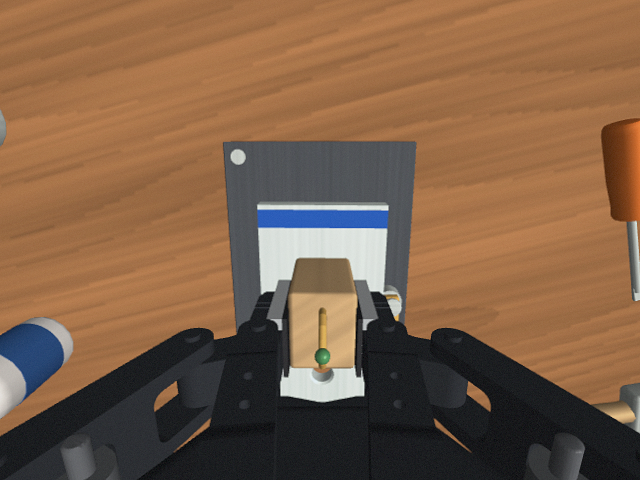

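The jig is held straight, with its end edge at (258..388, 205) and its hole at (322,375). I'll check its offset in the hand.

```bash
python3 - <<'E'
from h import *
o=ctrl.get_obs(); c=cam('wrist',o); T=tool(o)
P=unproj(c,[(258,205),(388,205),(322,375)],[T[2,3]-.0815]*3)
print(((P-T[:3,3])@T[:3,:3]*1e3).round(1).tolist())
E
python3 go.py -13 -0.2 0.123
```

```text
[[38.8, -27.1, 81.5], [38.8, 28.3, 81.6], [-45.4, 0.2, 81.5]]
7.9 local now [-14.65   1.29] 0.1976 tilt [-8.e-04  1.e-03 -1.e+00] shift [-0.0017 -0.0016  0.0746] wz 0.001 F [ 0.5 -0.5 -2.8] op 0.27 59.6
```

>>> carry_out:
  steps: [-0.0017,-0.0016,0.02,0,0,0.001,0,-0.0017,-0.0016,0.05,0,0,0.001,0,-0.0017,-0.0016,0.07,0,0,0.001,0,-0.0017,-0.0016,0.0745,0,0,0.001,0,-0.0017,-0.0016,0.0745,0,0,0.001,0,-0.0017,-0.0016,0.0745,0,0,0.001,0]

```text
time_s: 8.5
eef_pos: [0.5391, -0.2273, 0.1247]
eef_rot: [0.001, 0.125, 0.992, -0.0]
wrist_force: [0.6, -0.9, -3.5]
opening: 0.273
grasp_force: 59.5
```

```bash
python3 go.py -13 -0.4 0.1175
```

```text
8.5 local now [-11.63  -1.42] 0.1247 tilt [ 0.0016 -0.0011 -1.    ] shift [0.0014 0.001  0.0071] wz -0.0004 F [ 0.6 -0.9 -3.5] op 0.273 59.5
```

>>> carry_out:
  steps: [0.0014,0.001,0.003,0,0,0,0,0.0014,0.001,0.003,0,0,0,0,0.0014,0.001,0.003,0,0,0,0]

```text
time_s: 8.8
eef_pos: [0.5374, -0.2262, 0.121]
eef_rot: [0.0, 0.126, 0.992, -0.0]
wrist_force: [-0.9, -0.1, -1.9]
opening: 0.27
grasp_force: 59.5
```

```bash
python3 - <<'E'
from h import *
import go
for i in range(5):
    go.go(-13,-.4,.1175); ctrl.camera('side')
E
```

```text
8.8 local now [-13.59  -0.79] 0.121 tilt [ 7.e-04 -5.e-04 -1.e+00] shift [-0.0006  0.0004  0.0035] wz -0.0013 F [-0.9 -0.1 -1.9] op 0.27 59.5
8.85 local now [-13.6  -0.8] 0.1209 tilt [ 6.e-04 -4.e-04 -1.e+00] shift [-0.0006  0.0004  0.0034] wz -0.0013 F [ 0.3  0.1 -2.2] op 0.275 59.5
8.9 local now [-13.64  -0.84] 0.1208 tilt [ 5.e-04 -3.e-04 -1.e+00] shift [-0.0006  0.0004  0.0033] wz -0.0014 F [ 0.  -0.4 -4.1] op 0.275 59.5
8.95 local now [-13.64  -0.83] 0.1207 tilt [ 4.e-04 -3.e-04 -1.e+00] shift [-0.0006  0.0004  0.0032] wz -0.0014 F [ 0.8 -0.2 -2.1] op 0.267 59.5
9.0 local now [-13.69  -0.82] 0.1206 tilt [ 3.e-04 -2.e-04 -1.e+00] shift [-0.0007  0.0004  0.0031] wz -0.0014 F [ 0.3  0.8 -2.4] op 0.271 59.5
```

>>> carry_out:
  steps: [0.002,0.0004,0.002,0,0,-0.001,0,0.004,0.0004,0.003,0,0,-0.001,0,0.006,0.0004,0.003,0,0,-0.001,0,0.008,0.0004,0.003,0,0,-0.001,0,0.009,0.0004,0.003,0,0,-0.001,0,0.01,0.0004,0.003,0,0,-0.001,0,0.01,0.0004,0.003,0,0,-0.001,0,0.01,0.0004,0.003,0,0,-0.001,0,0.01,0.0004,0.003,0,0,-0.001,0,0.01,0.0004,0.003,0,0,-0.001,0]

```text
time_s: 10.05
eef_pos: [0.5277, -0.2233, 0.1174]
eef_rot: [0.0, 0.125, 0.992, -0.0]
wrist_force: [-1.2, 0.3, -2.2]
opening: 0.274
grasp_force: 59.5
```

```bash
python3 go.py -25.2 -0.4 0.1095
```

```text
10.05 local now [-23.71  -0.32] 0.1174 tilt [ 1.e-04 -1.e-04 -1.e+00] shift [ 0.0015 -0.0001  0.0079] wz -0.0003 F [-1.2  0.3 -2.2] op 0.274 59.5
```

>>> carry_out:
  steps: [0,0,0.001,0,0,0,0,0,0,0.002,0,0,0,0,0.0005,0,0.0025,0,0,0,0,0.001,0,0.0025,0,0,0,0,0.0015,0,0.0025,0,0,0,0,0.0015,0,0.0025,0,0,0,0,0.0015,0,0.003,0,0,0,0,0.0015,0,0.003,0,0,0,0]

```text
time_s: 10.85
eef_pos: [0.5262, -0.2229, 0.1144]
eef_rot: [0.0, 0.125, 0.992, -0.0]
wrist_force: [-0.4, -0.3, -2.9]
opening: 0.274
grasp_force: 59.5
```

```bash
python3 go.py -25.2 -0.4 0.1095
```

```text
10.85 local now [-25.27  -0.32] 0.1144 tilt [ 0. -0. -1.] shift [-0.0001 -0.0001  0.0049] wz -0.0003 F [-0.4 -0.3 -2.9] op 0.274 59.5
```

>>> carry_out:
  steps: [0,0,0.001,0,0,0,0,0,0,0.002,0,0,0,0,0,0,0.003,0,0,0,0,0,0,0.004,0,0,0,0,0,0,0.0045,0,0,0,0,0,0,0.0045,0,0,0,0,0,0,0.0045,0,0,0,0]

```text
time_s: 11.55
eef_pos: [0.5262, -0.2229, 0.1099]
eef_rot: [0.0, 0.125, 0.992, 0.0]
wrist_force: [0.0, 0.3, -2.5]
opening: 0.272
grasp_force: 59.7
```

```bash
python3 go.py -25.2 -0.4 0.1095
```

```text
11.55 local now [-25.27  -0.33] 0.1099 tilt [ 0. -0. -1.] shift [-0.0001 -0.0001  0.0004] wz -0.0003 F [ 0.   0.3 -2.5] op 0.272 59.7
```

>>> carry_out:
  steps: [0,0,0.0005,0,0,0,0,0,0,0.001,0,0,0,0,0,0,0.001,0,0,0,0,0,0,0.001,0,0,0,0]

```text
time_s: 11.95
eef_pos: [0.5262, -0.2229, 0.1095]
eef_rot: [0.0, 0.125, 0.992, -0.0]
wrist_force: [-3.0, 0.7, 5.7]
opening: 0.274
grasp_force: 60.6
```

```bash
python3 go.py -25.2 -0.4 0.1095
```

```text
11.95 local now [-25.2   -0.35] 0.1095 tilt [ 1.e-04 -2.e-04 -1.e+00] shift [-0. -0.  0.] wz -0.0002 F [-3.   0.7  5.7] op 0.274 60.6
```

>>> carry_out:
  steps: [0,0,0,0,0,0,0.3,0,0,0,0,0,0,0.4,0,0,0,0,0,0,0.5,0,0,0,0,0,0,0.5,0,0,-0.01,0,0,0,0.5,0,0,-0.04,0,0,0,0.5,0,0,-0.08,0,0,0,0.5,0,0,-0.12,0,0,0,0.5,0,0,-0.15,0,0,0,0.5,0,0,-0.15,0,0,0,0.5,0,0,-0.15,0,0,0,0.5]

```text
time_s: 13.05
eef_pos: [0.5264, -0.223, 0.2602]
eef_rot: [0.001, 0.125, 0.992, -0.001]
wrist_force: [-0.3, -0.4, 0.3]
opening: 0.499
grasp_force: 0.0
```

```bash
python3 - <<'E'
from h import *
import go
go.go(80,50,.16); print(ctrl.get_obs()['q'])
o=ctrl.get_obs(); T=tool(o); np.save('o4.npy',T); snap('wrist','w4.png')
im=cv2.imread('pics/w4.png'); cv2.imwrite('pics/w4c.png',cv2.resize(im[120:400,160:480],None,fx=2,fy=2,interpolation=cv2.INTER_CUBIC))
c=cam('wrist',o)
L=np.array([(-64,-28),(-64,28),(56,28),(56,-28)])/1e3
P=np.c_[L@go.M.T+go.bt,[.028]*4]; print('pred plate corners in crop',((proj(c,P)-[160,120]+.5)*2-.5).round(0).tolist())
E
```

```text
13.05 local now [-24.99  -0.39] 0.2602 tilt [ 0.002  -0.0014 -1.    ] shift [-0.1048  0.0505  0.1004] wz -0.0002 F [-0.3 -0.4  0.3] op 0.499 0.0
[-6.08278359e-01  2.14552622e-01  1.65916483e+00  8.18098608e-07
  1.26549500e+00 -1.92834097e+00]
pred plate corners in crop [[258.0, 105.0], [393.0, 105.0], [386.0, 369.0], [264.0, 369.0]]
```

View pics/w4c.png

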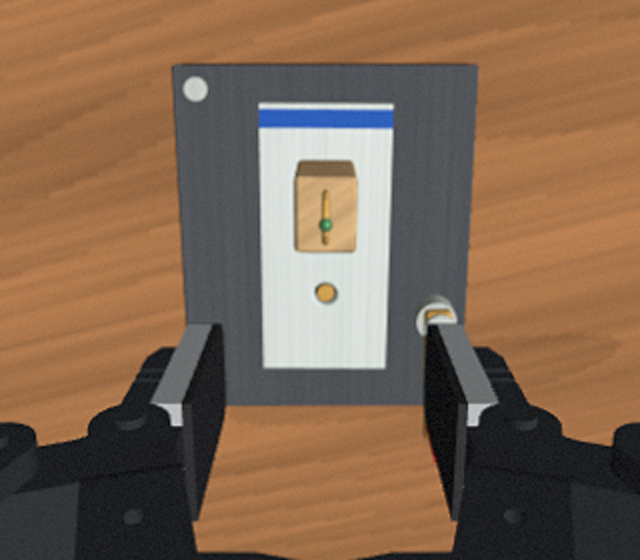

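The jig is seated: the dowel fills the hole at (326,293) and the plate corners match the prediction. Next is the latch.

>>> carry_out:
  steps: [-0.03,0.015,0,0,0,0,0.45,-0.06,0.03,0,0,0,0,0.4,-0.09,0.045,0.02,0,0,0,0.35,-0.104,0.0505,0.05,0,0,0,0.35,-0.104,0.0505,0.08,0,0,0,0.35,-0.104,0.0505,0.1,0,0,0,0.35,-0.104,0.0505,0.1,0,0,0,0.35,-0.104,0.0505,0.1,0,0,0,0.35,-0.104,0.0505,0.1,0,0,0,0.35]

```text
time_s: 14.0
eef_pos: [0.64, -0.2002, 0.1601]
eef_rot: [0.001, 0.125, 0.992, -0.0]
wrist_force: [0.3, 0.0, -0.1]
opening: 0.351
grasp_force: 0.0
```

```bash
python3 - <<'E'
from h import *
import go
go.go(80,50,.114)
snap('wrist','w5.png')
E
```

```text
14.0 local now [79.33 49.91] 0.1601 tilt [ 1.5e-03 -8.0e-04 -1.0e+00] shift [-0.0006  0.0001  0.0461] wz -0.0005 F [ 0.3  0.  -0.1] op 0.351 0.0
```

View pics/w5.png

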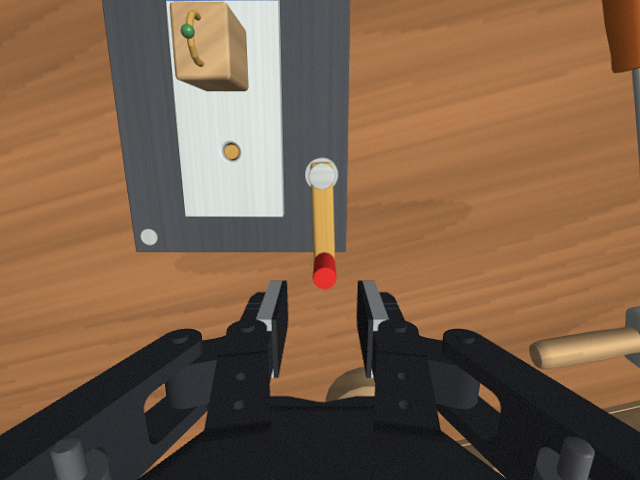

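The knob top is at (324,278), between the pads, and a bur stand shows beyond the gripper at (355,385). I'll check alignment and clearance.

```bash
python3 - <<'E'
from h import *
import go
o=ctrl.get_obs(); c=cam('wrist',o); T=tool(o)
P=unproj(c,[(324,277)],[.0635]); print('knob tool',((P-T[:3,3])@T[:3,:3]*1e3).round(1),'local',(P[:,:2]-go.bt)@go.M*1e3)
for n,px in(('scene',(201,243)),('side',(462,284))):
    P=unproj(cam(n),[px],[.04]); print(n,'burs local',(P[:,:2]-go.bt)@go.M*1e3)
E
```

```text
knob tool [[-0.1  1.2 97. ]] local [[79.90674973 50.99129819]]
scene burs local [[204.71022421 104.70939059]]
side burs local [[190.64497086  64.3524811 ]]
```

>>> carry_out:
  steps: [0,0.001,0.015,0,0,0,0.35,0,0.001,0.03,0,0,0,0.35,0,0.001,0.046,0,0,0,0.3,0,0.001,0.046,0,0,0,0.25,0,0.001,0.046,0,0,0,0.25,0,0.001,0.046,0,0,0,0.25]

```text
time_s: 14.65
eef_pos: [0.64, -0.199, 0.1132]
eef_rot: [0.0, 0.125, 0.992, -0.0]
wrist_force: [-0.4, 0.1, -0.1]
opening: 0.247
grasp_force: 0.0
```

```bash
python3 go.py 80 50.5 .114
```

```text
14.65 local now [79.08 51.08] 0.1132 tilt [ 5.e-04 -3.e-04 -1.e+00] shift [-0.0009 -0.0006 -0.0008] wz -0.0003 F [-0.4  0.1 -0.1] op 0.247 0.0
```

>>> carry_out:
  steps: [0,-0.0048,0,0,0,0.1,0.25,0.001,-0.0095,0,0,0,0.2,0.25,0.002,-0.0142,0,0,0,0.3,0.25,0.0038,-0.0187,0,0,0,0.4,0.25,0.0059,-0.023,0,0,0,0.5,0.25,0.0084,-0.0271,0,0,0,0.6,0.25,0.0113,-0.031,0,0,0,0.7,0.25,0.0146,-0.0344,0,0,0,0.8,0.25,0.0182,-0.0376,0,0,0,0.9,0.25,0.0221,-0.0404,0,0,0,1.0,0.25,0.0262,-0.0428,0,0,0,1.1,0.25,0.0306,-0.0447,0,0,0,1.2,0.25,0.0352,-0.0463,0,0,0,1.3,0.25,0.0398,-0.0473,0,0,0,1.4,0.25,0.0446,-0.0479,0,0,0,1.5,0.25,0.048,-0.048,0,0,0,1.57,0.25,0.048,-0.048,0,0,0,1.57,0.25,0.048,-0.048,0,0,0,1.57,0.25,0.048,-0.048,0,0,0,1.57,0.25]

```text
time_s: 16.55
eef_pos: [0.5818, -0.2336, 0.1134]
eef_rot: [0.001, 0.789, 0.614, 0.0]
wrist_force: [0.9, -1.0, 0.8]
opening: 0.248
grasp_force: 0.4
```

```bash
python3 go.py 32 2 .114 1.32
```

```text
16.55 local now [31.23  3.09] 0.1134 tilt [ 1.e-03 -6.e-04 -1.e+00] shift [-0.0011  0.0008 -0.0006] wz 0.0022 F [ 0.9 -1.   0.8] op 0.248 0.4
```

>>> carry_out:
  steps: [0,0,0,0,0,0,0.32,0,0,0,0,0,0,0.32,0,0,-0.015,0,0,0,0.32,0,0,-0.04,0,0,0,0.32,0,0,-0.08,0,0,0,0.32,0,0,-0.12,0,0,0,0.32,0,0,-0.15,0,0,0,0.32,0,0,-0.15,0,0,0,0.32,0,0,-0.15,0,0,0,0.32]

```text
time_s: 17.45
eef_pos: [0.5816, -0.2336, 0.2648]
eef_rot: [0.001, 0.79, 0.614, 0.0]
wrist_force: [-0.2, 1.0, -0.8]
opening: 0.321
grasp_force: 0.0
```

```bash
python3 go.py 32 2 .114 1.32; python3 - <<'E'
from h import *
import go
snap('scene','s6.png'); a=cv2.imread('pics/s6.png')
cv2.imwrite('pics/s6c.png',cv2.resize(a[150:250,220:345],None,fx=5,fy=5,interpolation=cv2.INTER_CUBIC))
o=ctrl.get_obs(); snap('wrist','w6.png'); c=cam('wrist',o); im=cv2.imread('pics/w6.png').astype(int)
m=(im[:,:,2]>150)&(im[:,:,1]<60)&(im[:,:,0]<60); v,u=np.nonzero(m); k=v>np.percentile(v,50)
print(m.sum(),u.mean(),v.mean(),u.min(),u.max(),v.min(),v.max())
for z in(.0505,):
    P=unproj(c,[(u.mean(),v.mean())],[z]); print('knob local',(P[:,:2]-go.bt)@go.M*1e3)
E
```

```text
17.45 local now [31.1   3.09] 0.2648 tilt [ 0.0023 -0.0016 -1.    ] shift [-0.001   0.0005  0.1508] wz 0.0011 F [-0.2  1.  -0.8] op 0.321 0.0
206 328.57766990291265 227.5631067961165 323 335 218 237
knob local [[36.92213453  1.47145223]]
```

View pics/s6c.png

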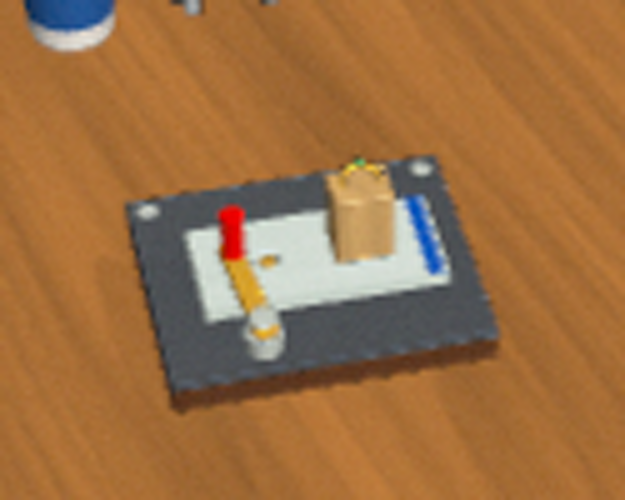

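The scene crop shows the latch bar across the flat plate, from the pivot at (265,335) to the knob at (232,235). The measured knob position puts the latch at about 1.47 rad, the jig is still seated, and the gripper is clear.

```bash
python3 -c "
from bench import ctrl
print(ctrl.hand_in())"
```

```text
the job is handed in; nothing more can be done
None
```

The jig is seated flat over the dowel, the latch is swung across it at about 1.47 rad, the gripper is clear, and the job was handed in at about 17.5 s; hand-in returned no verdict.

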